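# Unlatch the terminal box and push its cover off

### The job

On the bench, open the terminal box: press its snap tab all the way down, then push the released cover along its channels until it is completely off the box and lies flat on the aluminium ledge, without sticking out over the ledge's far end. Just press and push with the fingertips: do not pick up or lift the cover, and leave the screwdriver, the can and the roll where they are.

Things in the scene. Friction and masses are not known exactly. Their poses are not given: they have to be found in the camera images.
- box: Grey painted terminal box with an aluminium sheet ledge joined to one end, fixed to the bench, all 110 mm wide in x. Origin on the bench under the centre of the cover's seat; z up; +y runs along the channels from box to ledge. Along y: rear wall -67 to -57 mm (51 mm high), seat -57 to 57 (45 mm high), well of the tab 57 to 101 (floor 36 mm high), ledge 101 to 235 (43.5 mm high).
- seat (a point): Centre of the cover's seat, 45 mm above the bench. The seat is two rails, open between them with terminals below. Beside it stand side walls 57 mm high, inside faces 87 mm apart; lips at their top (box y -57 to 33, 77 mm apart) hold the cover's edges down.
- cover: Black plastic cover, loose, about 150 g: plate 84 (x) x 110 (y) x 6 mm, upright rib along its rear (-y) edge. Origin at the centre of the plate's underside, z up, axes as the box's. Seated: at about x 0, y 0, z 45 mm of the box. It can slide only to the box's +y once the tab is down; off the seat when its y in the box's frame is 112 mm; at 180 mm its front edge meets the ledge's far end.
- cover_rib (a point): On the cover: middle of the rear (-y) face of the rib, 15 mm above the plate's underside: the face to push towards +y. The rib is 60 mm wide (x), 8 mm thick (y), its top 25 mm above the plate's underside (70 mm above the bench).
- tab_top (a point): Centre of the snap tab's flat top, 46 (x) x 36 mm (y), black plastic, in the well between cover and ledge, at y 76.5 mm of the box. The top is 54 mm above the bench when out (3 mm above the cover's plate) and 41 mm when fully in. The point moves with the tab.
- tab (a joint): How far the snap tab is pressed down: 0 is out, 0.013 m is fully in (hard stop). It needs about 5 N, has no spring and stays where it is pushed. The cover passes over it from about 0.0105 m.
- ledge (a point): Centre of the top surface of the ledge (134 mm long in the box's y, 110 mm wide), 43.5 mm above the bench. Flanges 3 mm thick run along both its sides, top 52 mm above the bench, 104 mm apart inside.
- screwdriver: Bystander: screwdriver lying on the bench on the glanded (-x) side of the box, about 0.2 m long; leave alone.
- spray: Bystander: upright can, 52 mm diameter, 130 mm tall, origin under its centre, on the box's far (+x) side; leave alone.
- tape: Bystander: orange roll core, 90 mm diameter, 45 mm tall, origin under its centre, on the box's far (+x) side; leave alone.
Things that resemble listed ones, but are neither listed nor needed, are in the scene too. What is meant by the cover is not blue or white, and is the smaller of those in its own colour.

How it is judged:
By the outcome, as a careful person would: the job done as asked, in the order asked, and still so for the second after the job is handed in, with the robot touching nothing.
It also fails if it takes over 43 s, if anything falls off the work surface, if the arm or the gripper's body presses on something with over 40 N, if the wrist force passes 120 N, or if a joint passes its speed limit or range.

### The arm

A 6-joint arm with a two-finger parallel gripper is mounted at the origin on the work surface. World frame = base frame: x ahead of the robot, y to its left, z up, the work surface at z = 0. Lengths are in m, angles in rad, forces in N, time in s.
With the tool pointing down it reaches from about 0.325 to 0.875 m from the base axis. Payload 4.4 kg.
Tool frame: the origin (TCP) lies midway between the tips of the shut fingers; the grasp point (between the pads) lies 19 mm behind it; z points along the fingers, y is the line along which they close (so a half turn about z gives the same grasp; the last joint's range is limited). The gripper opens to 85 mm and grips with 20 to 120 N. Pads are 22 mm wide; open, the fingers measure 114 mm over their backs; the gripper's body (76 mm by 85 mm) begins 54 mm behind the grasp point. The pads swing forward as they close: fully open they stand 13 mm farther back than shut.
Start: joints at [-1.304, 0.207, 1.542, -0, 1.393, -0.15], TCP at [0.233, -0.526, 0.201] pointing down, gripper open.
Joint ranges: [-2.73, 2.73], [-0.86, 2.22], [0.23, 2.46], [-1.11, 4.25], [0.08, 2.63], [-2.82, 2.82]. Speed limits (rad/s): [2.79, 2.79, 3.14, 3.14, 3.14, 3.14].

### API

Orientations are given as a rotation vector (axis times angle).
In Python, from plant import ctrl, optics gives the robot as it stands. The module is installed in compiled form; this text tells all that it offers.
- The arm moves only by the tool drive_tool, never from a script. Its argument "moves" is a list of rows, each an object with "grip": the finger opening in mm, from 0 to 85.4; "translation": the shift along the tool's x, y, z in mm, a list of three; "delta_rot": the turn, a rotation vector about the tool's x, y, z in degrees, a list of three. A call has 1 to 10 rows; each row shifts and turns the commanded pose from where the row before left it, along the tool's axes as they then stand; what a row does not reach is not made up. A row lasts 1/12 s, in which the tool goes at most 41.7 mm and 7.16 degrees, less where a joint would pass 70% of its speed; a pose out of reach is approached as far as the arm can. A call is refused whole if a number of a shift passes 41.7 or a number of a turn 7.16, either way. A call with a gripper value outside its range is refused whole. The fingers move at their own pace and stop on an object; the grip force is fixed at half the most. Time passes only in rows, so rows that do not move let the fingers close. It gives the time, the measured TCP pose, the force, the opening and the grip force at its end, in the units of the state.
- ctrl.observe(): the state, without advancing time (a new reading comes with each control period).
- optics.get_image(name): name is "scene" or "top" or "wrist"; returns the picture (420x560x3 uint8, red, green, blue); there is no depth.
- optics.calibration(name): a dict with "fx", "fy", "cx", "cy" (pixels), "k1" (the pictures are not rectified: a ray, as slopes to the right and down, at radius r is drawn at 1 + k1 r^2 times it, then the intrinsics apply), "world_to_cam" (4x4, takes a point from world to camera coordinates); the wrist camera has in their place "mount" (4x4, takes a point from camera to tool coordinates, whose origin is the TCP and whose axes are the flange's). Camera axes: x right, y down, z forward; pixel columns grow to the right and rows downward; lengths in m; the calibration is good to about 2 mm. A picture is of the moment at which its call begins: read the wrist's pose just before it. calibration takes no time and is no camera call.
- ctrl.sign_off(): hands the job in; it is judged then, once.
The state is a dict: "time_s": time; "joints": joint angles; "joint_vel": joint speeds; "effort": joint torques, N m; "tool_pos": TCP position; "ee_rot": TCP orientation; "force": force on the tool from outside, world axes, zero at the start; "wrist_torque": the same for the moment, N m; "grip_width": finger opening in m; "grasp_force": force on a finger pad.
Only numpy, scipy, OpenCV 4.12 (cv2) and the standard library are available. Lean on these libraries where they do the work, as an engineer would, in place of code of your own. Each camera call takes 0.05 s, during which the arm holds its last target. There are 200 camera calls.

## Working session

There is one attempt and no reset: what is moved stays moved. The work goes in short steps, Python scripts to look and compute and a tool call to move; the robot and the scene stay as the last step left them, time stands still between calls to the robot, and variables do not carry over. Pictures are saved under pics/ and viewed, at most 10 in all, crops included, and the job is handed in when it is done.

Besides the shell and the picture viewer there is one more tool, called as name(argument=value, ...), one argument or row to a line, values as JSON. drive_tool: Moves the arm, as the interface text tells. Its arguments: {"type":"object","properties":{"moves":{"type":"array","items":{"type":"object","properties":{"grip":{"type":"number"},"translation":{"type":"array","items":{"type":"number"}},"delta_rot":{"type":"array","items":{"type":"number"}}}}}},"required":["moves"]}

```bash
mkdir -p pics; python3 - <<'E'
from plant import ctrl, optics
import cv2,numpy as np
for n in("scene","top"):
    cv2.imwrite(f"pics/{n}0.png",optics.get_image(n)[:,:,::-1])
for n in("scene","top","wrist"):
    print(n,optics.calibration(n))
s=ctrl.observe();print(s)
E
```

```text
scene {'fx': 419.2329588755583, 'fy': 419.2329588755583, 'cx': 278.3741544618698, 'cy': 212.47560035227394, 'k1': -0.03947042981951519, 'world_to_cam': array([[ 0.02471011,  0.9996834 , -0.00474376,  0.07039727],
       [ 0.67955405, -0.02027709, -0.73334516, -0.32924793],
       [-0.73320918,  0.0148974 , -0.67983996,  1.4882487 ],
       [ 0.        ,  0.        ,  0.        ,  1.        ]])}
top {'fx': 417.73015556769286, 'fy': 417.73015556769286, 'cx': 281.7089731534824, 'cy': 206.7366648833398, 'k1': -0.07510831330726339, 'world_to_cam': array([[-0.01089886, -0.99993176,  0.00420672, -0.08518796],
       [-0.9969904 ,  0.01054368, -0.07680479,  0.55852128],
       [ 0.0767552 , -0.00503114, -0.99703727,  0.87079494],
       [ 0.        ,  0.        ,  0.        ,  1.        ]])}
wrist {'fx': 324.66993384184985, 'fy': 324.66993384184985, 'cx': 276.9312921920183, 'cy': 210.68555937782034, 'k1': -0.015823700638224057, 'mount': array([[-4.39994362e-04, -9.48480499e-01, -3.16835209e-01,
         8.10874708e-02],
       [ 9.99999441e-01, -1.12734748e-04, -1.05123230e-03,
        -3.31
[... 192 characters left out ...]
s': 0.1, 'joints': array([-1.30350634e+00,  2.07335849e-01,  1.54283186e+00,  2.27644302e-05,
        1.39351927e+00, -1.50506503e-01]), 'joint_vel': array([ 2.03049224e-03, -3.20553625e-03, -3.21387262e-03, -4.94823403e-05,
       -5.69413809e-04,  1.12142253e-03]), 'effort': array([-1.04637584e-04, -3.84091330e+01, -2.92546481e+01, -2.84316611e-04,
        4.83389376e-03,  1.09356364e-05]), 'tool_pos': array([ 0.23309589, -0.52480567,  0.2003315 ]), 'ee_rot': array([-3.07124914e+00, -6.51070412e-01,  1.56749702e-04]), 'force': array([-0.30554085, -0.78317074, -0.21513379]), 'wrist_torque': array([-0.00124839, -0.01435833,  0.00044129]), 'grasp_force': 0.0, 'grip_width': 0.0852942066284192}
```

View pics/scene0.png

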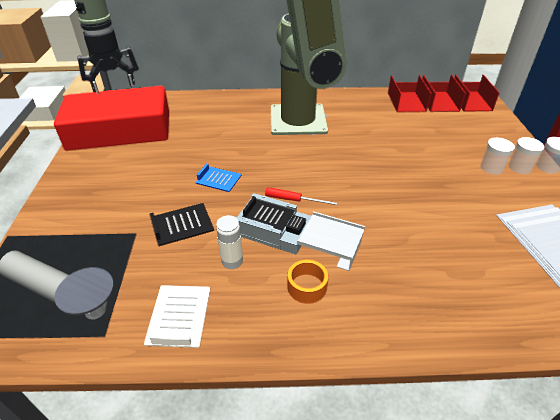

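View pics/top0.png

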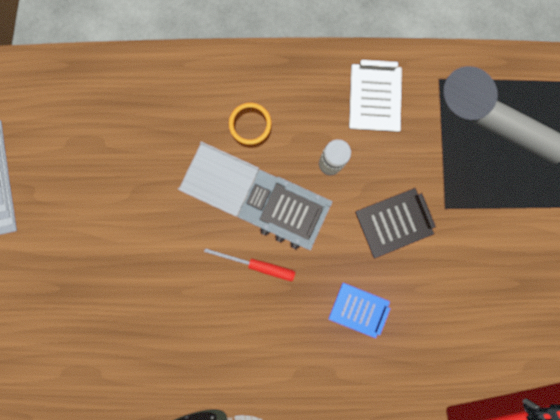

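The cover could be any of four plates in the top view: black in the box (292,212), larger black loose (395,222), blue (360,310) or white (376,97). I choose the black one seated in the box. The ledge is at (218,178) and the tab at (259,196). I'll check this in a close crop.

```bash
python3 - <<'E'
import cv2
i=cv2.imread("pics/top0.png")[130:260,170:340]
a=cv2.resize(i,None,fx=4.6,fy=4.6,interpolation=cv2.INTER_CUBIC);cv2.imwrite("pics/c1.png",a)
E
```

```text
(no output)
```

View pics/c1.png

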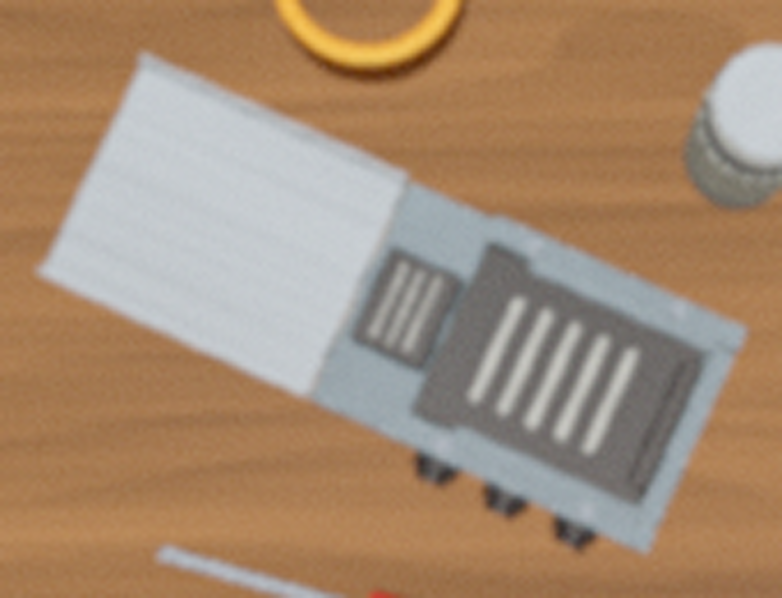

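Close crop (4.6x) shows the seated cover, with rib at crop (665,430), tab centre (408,309), ledge corners (145,57), (40,272), (407,178), (310,395), and rear corners (745,328), (648,550).

```bash
cat > h.py <<'E'
import numpy as np, cv2
from scipy.optimize import least_squares
from scipy.spatial.transform import Rotation as R
from plant import ctrl, optics
def w2c(n,s=None):
    c=optics.calibration(n)
    if n!="wrist": return c,c["world_to_cam"]
    T=np.eye(4);T[:3,:3]=R.from_rotvec(s["ee_rot"]).as_matrix();T[:3,3]=s["tool_pos"]
    return c,np.linalg.inv(T@c["mount"])
def proj(c,M,P):
    q=np.atleast_2d(P)@M[:3,:3].T+M[:3,3];u=q[:,:2]/q[:,2:]
    u=u*(1+c["k1"]*(u**2).sum(1,keepdims=True))
    return u*[c["fx"],c["fy"]]+[c["cx"],c["cy"]]
def box(p,P):  # p=x,y,yaw,z0
    c,s=np.cos(p[2]),np.sin(p[2]);P=np.atleast_2d(P)/1000
    return np.c_[p[0]+c*P[:,0]-s*P[:,1],p[1]+s*P[:,0]+c*P[:,1],P[:,2]+p[3]]
def fit(obs,p0,z=True): # obs: list of (c,M,boxpts,pix)
    f=lambda p:np.concatenate([(proj(c,M,box(p if z else np.r_[p[:3],0],P))-np.array(x)).ravel() for c,M,P,x in obs])
    r=least_squares(f,p0,loss="soft_l1");return r.x,f(r.x).reshape(-1,2)
E
python3 - <<'E'
from h import *
P=np.array([[55,235,52],[-55,235,52],[55,101,52],[-55,101,52],[55,-67,51],[-55,-67,51],[0,76.5,54]],float)
x=np.array([[145,57],[40,272],[407,178],[310,395],[745,328],[648,550],[408,309]])/4.6+[170,130]
c,M=w2c("top");p,r=fit([(c,M,P,x)],[.55,-.1,.4,0],False)
print(p,np.degrees(p[2]),r.round(1).tolist())
q=np.r_[p[:3],0]
print(box(q,[[0,76.5,54],[0,-61,60],[0,0,45],[0,170,44]]))
E
```

```text
[ 0.54376559 -0.1129471  -0.43721981  0.        ] -25.050849848971488 [[-0.5, -0.4], [-0.3, 0.4], [0.5, -0.6], [-0.6, 0.3], [0.8, 0.1], [0.2, 0.5], [-0.1, -0.4]]
[[ 0.5761574  -0.04364328  0.054     ]
 [ 0.51793682 -0.16820898  0.06      ]
 [ 0.54376559 -0.1129471   0.045     ]
 [ 0.6157474   0.0410614   0.044     ]]
```

drive_tool(
  moves=[
    {"grip":0,"translation":[0,0,0],"delta_rot":[0,0,-6.84]},
    {"grip":0,"translation":[0,0,0],"delta_rot":[0,0,-6.84]},
    {"grip":0,"translation":[0,0,0],"delta_rot":[0,0,-6.84]},
    {"grip":0,"translation":[0,0,0],"delta_rot":[0,0,-6.84]},
    {"grip":0,"translation":[0,0,0],"delta_rot":[0,0,-6.84]},
    {"grip":0,"translation":[0,0,0],"delta_rot":[0,0,-6.84]},
    {"grip":0,"translation":[30,5.5,0],"delta_rot":[0,0,0]},
    {"grip":0,"translation":[30,5.5,0],"delta_rot":[0,0,0]},
    {"grip":0,"translation":[30,5.5,0],"delta_rot":[0,0,0]},
    {"grip":0,"translation":[30,5.5,0],"delta_rot":[0,0,0]},
  ],
)

```text
time_s: 0.93
tool_pos: [0.3042, -0.4247, 0.2007]
ee_rot: [-2.65, -1.686, -0.0]
force: [0.8, -0.4, 0.2]
grip_width: -0.0001
grasp_force: 0.0
```

drive_tool(
  moves=[
    {"grip":0,"translation":[30,5.5,0],"delta_rot":[0,0,0]},
    {"grip":0,"translation":[30,5.5,0],"delta_rot":[0,0,0]},
    {"grip":0,"translation":[30,5.5,0],"delta_rot":[0,0,0]},
    {"grip":0,"translation":[30,5.5,0],"delta_rot":[0,0,0]},
    {"grip":0,"translation":[30,5.5,0],"delta_rot":[0,0,0]},
    {"grip":0,"translation":[30,5.5,0],"delta_rot":[0,0,0]},
    {"grip":0,"translation":[30,5.5,0],"delta_rot":[0,0,0]},
    {"grip":0,"translation":[30,5.5,0],"delta_rot":[0,0,0]},
    {"grip":0,"translation":[30,5.5,0],"delta_rot":[0,0,0]},
    {"grip":0,"translation":[30,5.5,0],"delta_rot":[0,0,0]},
  ],
)

```text
time_s: 1.77
tool_pos: [0.481, -0.176, 0.2009]
ee_rot: [-2.649, -1.687, 0.001]
force: [0.1, -0.4, 0.2]
grip_width: -0.0004
grasp_force: 0.0
```

drive_tool(
  moves=[
    {"grip":0,"translation":[30,5.5,0],"delta_rot":[0,0,0]},
    {"grip":0,"translation":[30,5.5,0],"delta_rot":[0,0,0]},
    {"grip":0,"translation":[30,5.5,0],"delta_rot":[0,0,0]},
    {"grip":0,"translation":[30,5.5,0],"delta_rot":[0,0,0]},
    {"grip":0,"translation":[30,5.5,0],"delta_rot":[0,0,0]},
    {"grip":0,"translation":[0,0,0],"delta_rot":[0,0,0]},
    {"grip":0,"translation":[0,0,0],"delta_rot":[0,0,0]},
    {"grip":0,"translation":[0,0,0],"delta_rot":[0,0,0]},
  ],
)

```text
time_s: 2.43
tool_pos: [0.5684, -0.0534, 0.2007]
ee_rot: [-2.649, -1.688, 0.002]
force: [0.0, -0.7, 0.2]
grip_width: -0.0004
grasp_force: 0.0
```

```bash
python3 - <<'E'
from h import *
s=ctrl.observe();i=optics.get_image("wrist")
cv2.imwrite("pics/w1.png",i[:,:,::-1]);np.save("w1.npy",np.r_[s["tool_pos"],s["ee_rot"]])
p=[.54377,-.11295,-.43722,0];t=s["tool_pos"]-box(p,[0,76.5,54])[0]
print(s["time_s"],s["tool_pos"],"box xyz",(R.from_euler("z",-p[2]).apply(t)*1000).round(1),s["grip_width"],s["force"])
print((R.from_euler("z",-p[2])*R.from_rotvec(s["ee_rot"])).as_matrix().round(3))
c,M=w2c("wrist",s);print(proj(c,M,box(p,[[0,76.5,54],[55,235,52],[-55,235,52],[55,101,52],[-55,101,52],[55,-67,51],[-55,-67,51]])).round())
E
```

```text
2.4333 [ 0.56842476 -0.05335034  0.20071164] box xyz [ -2.9 -12.1 146.7] -0.000401041686587967 [ 0.02462589 -0.65197823  0.22749253]
[[-0.001  1.    -0.001]
 [ 1.     0.001 -0.001]
 [-0.001 -0.001 -1.   ]]
[[281. 175.]
 [346.  -6.]
 [218.  -6.]
 [337. 150.]
 [225. 150.]
 [328. 297.]
 [233. 297.]]
```

View pics/w1.png

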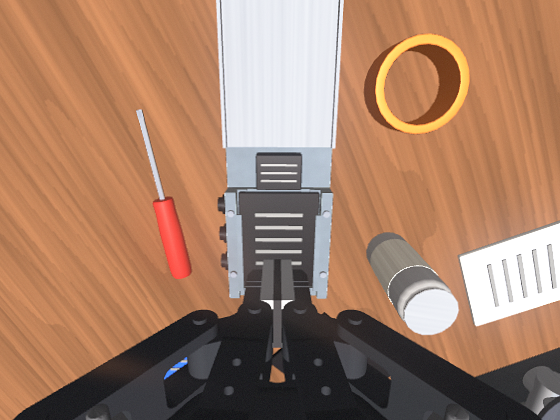

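Wrist view confirms the choice. The tab spans (256..302, 152..190), ledge near corners are at (222,148)/(336,149), and rear corners at (230,297)/(327,297). I'll fit both views jointly, including height.

```bash
python3 - <<'E'
from h import *
P=np.array([[55,235,52],[-55,235,52],[55,101,52],[-55,101,52],[55,-67,51],[-55,-67,51],[0,76.5,54]],float)
x=np.array([[145,57],[40,272],[407,178],[310,395],[745,328],[648,550],[408,309]])/4.6+[170,130]
c,M=w2c("top")
a=np.load("w1.npy");s=dict(tool_pos=a[:3],ee_rot=a[3:]);cw,Mw=w2c("wrist",s)
Pw=np.array([[55,101,52],[-55,101,52],[55,-67,51],[-55,-67,51],[-23,94.5,54],[23,94.5,54],[-23,58.5,54],[23,58.5,54]])
xw=[[336,149],[222,148],[327,298],[230,297],[256,153],[301,153],[257,189],[302,189]]
p,r=fit([(c,M,P,x),(cw,Mw,Pw,xw)],[.544,-.113,-.437,0]);print(p,r.round(1).tolist())
p2,r2=fit([(cw,Mw,Pw,xw)],[.544,-.113,-.437,0],False);print(p2,r2.round(1).tolist())
for q in(p,np.r_[p2[:3],0]):
  t=R.from_euler("z",-q[2]).apply(s["tool_pos"]-box(q,[0,0,0])[0])*1000;print("tcp in box",t.round(1))
E
```

```text
[ 0.54324778 -0.11024974 -0.43956507  0.00124463] [[-1.7, -0.5], [-1.7, 0.3], [-0.7, -0.5], [-2.0, 0.4], [-0.4, 0.4], [-1.1, 0.8], [-1.4, -0.3], [-0.3, -0.5], [1.3, 0.1], [-0.3, -1.7], [0.7, -1.0], [-0.0, 2.2], [2.0, 2.3], [-0.4, 1.8], [-0.0, 1.9]]
[ 0.54339725 -0.10946056 -0.43833105  0.        ] [[-0.8, -1.5], [1.1, -0.8], [-0.5, -2.9], [0.7, -2.2], [-0.3, 1.2], [1.6, 1.3], [-0.6, 0.7], [-0.4, 0.8]]
tcp in box [ -1.4  62.2 199.5]
tcp in box [ -1.2  61.4 200.7]
```

drive_tool(
  moves=[
    {"grip":0,"translation":[14.5,1.3,20],"delta_rot":[0,0,0]},
    {"grip":0,"translation":[0,0,30],"delta_rot":[0,0,0]},
    {"grip":0,"translation":[0,0,30],"delta_rot":[0,0,0]},
    {"grip":0,"translation":[0,0,30],"delta_rot":[0,0,0]},
    {"grip":0,"translation":[0,0,20],"delta_rot":[0,0,0]},
    {"grip":0,"translation":[0,0,10],"delta_rot":[0,0,0]},
    {"grip":0,"translation":[0,0,0],"delta_rot":[0,0,0]},
    {"grip":0,"translation":[0,0,0],"delta_rot":[0,0,0]},
  ],
)

```text
time_s: 3.15
tool_pos: [0.5764, -0.0415, 0.0617]
ee_rot: [2.651, 1.686, -0.0]
force: [0.0, -0.4, -0.1]
grip_width: -0.0004
grasp_force: 0.0
```

drive_tool(
  moves=[
    {"grip":0,"translation":[0,0,2],"delta_rot":[0,0,0]},
    {"grip":0,"translation":[0,0,2],"delta_rot":[0,0,0]},
    {"grip":0,"translation":[0,0,2],"delta_rot":[0,0,0]},
    {"grip":0,"translation":[0,0,2],"delta_rot":[0,0,0]},
    {"grip":0,"translation":[0,0,2],"delta_rot":[0,0,0]},
    {"grip":0,"translation":[0,0,0],"delta_rot":[0,0,0]},
  ],
)

```text
time_s: 3.65
tool_pos: [0.5761, -0.0405, 0.0511]
ee_rot: [-2.65, -1.687, 0.001]
force: [0.3, 0.4, 0.6]
grip_width: 0.0002
grasp_force: 0.0
```

drive_tool(
  moves=[
    {"grip":0,"translation":[0,0,2],"delta_rot":[0,0,0]},
    {"grip":0,"translation":[0,0,2],"delta_rot":[0,0,0]},
    {"grip":0,"translation":[0,0,1],"delta_rot":[0,0,0]},
  ],
)

```text
time_s: 3.9
tool_pos: [0.5762, -0.0406, 0.046]
ee_rot: [-2.65, -1.687, 0.001]
force: [1.4, 0.9, -0.3]
grip_width: -0.0
grasp_force: 0.0
```

drive_tool(
  moves=[
    {"grip":0,"translation":[0,0,1],"delta_rot":[0,0,0]},
    {"grip":0,"translation":[0,0,1],"delta_rot":[0,0,0]},
    {"grip":0,"translation":[0,0,1],"delta_rot":[0,0,0]},
  ],
)

```text
time_s: 4.15
tool_pos: [0.5764, -0.0407, 0.0433]
ee_rot: [-2.65, -1.687, 0.0]
force: [-0.4, -0.1, 0.7]
grip_width: -0.0002
grasp_force: 0.0
```

drive_tool(
  moves=[
    {"grip":0,"translation":[0,0,1],"delta_rot":[0,0,0]},
    {"grip":0,"translation":[0,0,0.5],"delta_rot":[0,0,0]},
  ],
)

```text
time_s: 4.32
tool_pos: [0.5763, -0.0406, 0.0417]
ee_rot: [-2.65, -1.687, 0.0]
force: [0.3, 0.2, 0.3]
grip_width: -0.0001
grasp_force: 0.0
```

No force has shown up yet, so I'm looking.

```bash
python3 - <<'E'
from h import *
s=ctrl.observe();i=optics.get_image("wrist")[:,:,::-1]
cv2.imwrite("pics/w2.png",cv2.resize(i[100:400,130:430],None,fx=2,fy=2,interpolation=cv2.INTER_CUBIC))
c,M=w2c("wrist",s)
print(s["tool_pos"],s["force"],proj(c,M,s["tool_pos"]),proj(c,M,box([.5433,-.1099,-.4385,0],[[0,76.5,54],[0,76.5,41]])))
E
```

```text
[ 0.57629308 -0.04063373  0.04169104] [0.28238311 0.18190913 0.29811448] [[278.06892657 249.16933872]] [[277.27871833 259.13836236]
 [277.27775517 249.00682663]]
```

View pics/w2.png

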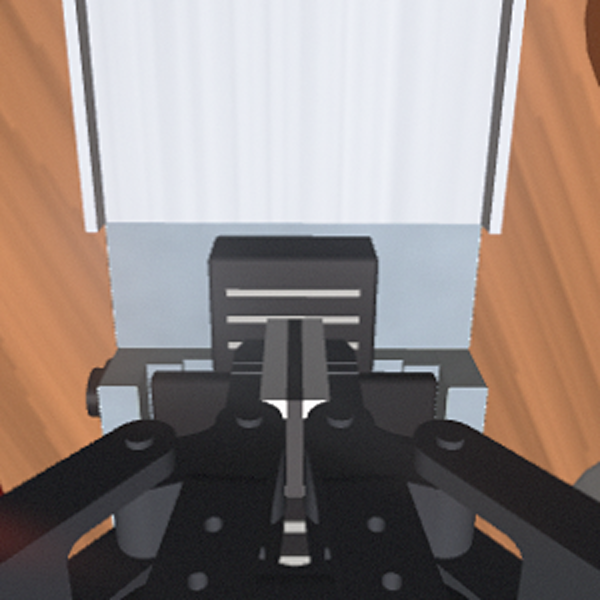

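```bash
python3 - <<'E'
from h import *
s=ctrl.observe();c,M=w2c("wrist",s)
for z in(36,41,43,46,54): print(z,((proj(c,M,box([.5433,-.1099,-.4385,0],[[-23,94.5,z],[23,94.5,z],[-23,58.5,z],[23,58.5,z]]))-[130,100])*2).round().tolist())
E
```

```text
36 [[216.0, 234.0], [373.0, 235.0], [220.0, 344.0], [369.0, 344.0]]
41 [[214.0, 240.0], [375.0, 241.0], [219.0, 352.0], [371.0, 352.0]]
43 [[213.0, 243.0], [376.0, 243.0], [218.0, 355.0], [371.0, 356.0]]
46 [[212.0, 246.0], [378.0, 247.0], [217.0, 361.0], [372.0, 361.0]]
54 [[208.0, 257.0], [381.0, 257.0], [213.0, 375.0], [376.0, 376.0]]
```

The tab still looks out: its front top edge is at crop row 262, against about 257 predicted for 54 mm. The fingertip is drawn about 13 px lower than the TCP projects. I'll check the tip height in the scene view.

```bash
python3 - <<'E'
from h import *
s=ctrl.observe();i=optics.get_image("scene")[:,:,::-1]
x0,y0=210,150
a=cv2.resize(i[y0:y0+120,x0:x0+160],None,fx=5,fy=5,interpolation=cv2.INTER_CUBIC)
c,M=w2c("scene");q=[.5433,-.1099,-.4385,0]
u=(proj(c,M,np.vstack([s["tool_pos"],s["tool_pos"]+[0,0,.02],box(q,[[0,76.5,54],[0,76.5,41],[55,101,52],[55,-67,51],[55,235,52]])]))-[x0,y0])*5
print(u.round())
cv2.imwrite("pics/s2.png",a)
E
```

```text
[[430. 378.]
 [431. 349.]
 [431. 360.]
 [430. 379.]
 [436. 452.]
 [120. 355.]
 [711. 538.]]
```

View pics/s2.png

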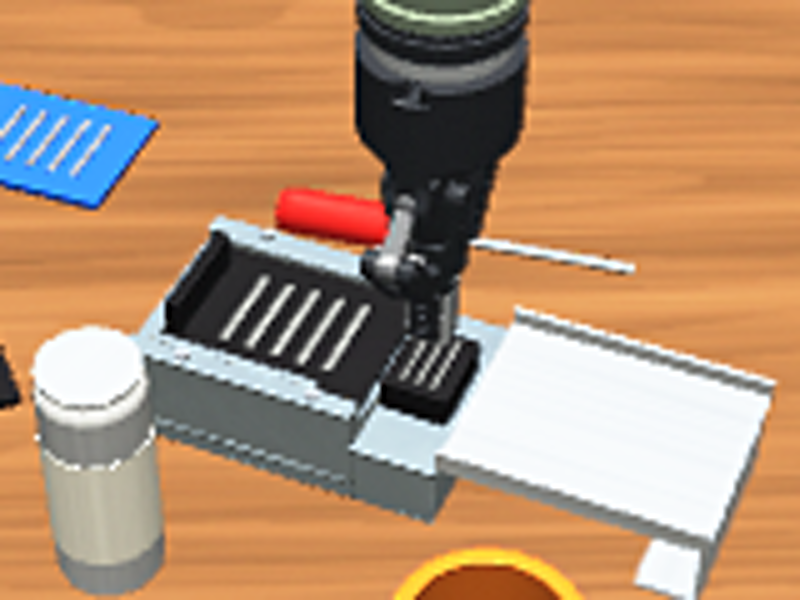

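The tip appears at s2 (433,340), while the TCP projects to (430,378). The real tips therefore sit about 20 mm above the reported TCP, directly above the tab at (433,362). I'll lower in small steps and watch the force.

drive_tool(
  moves=[
    {"grip":0,"translation":[0,0,1.5],"delta_rot":[0,0,0]},
    {"grip":0,"translation":[0,0,1.5],"delta_rot":[0,0,0]},
    {"grip":0,"translation":[0,0,1],"delta_rot":[0,0,0]},
  ],
)

```text
time_s: 4.67
tool_pos: [0.5763, -0.0406, 0.0377]
ee_rot: [-2.65, -1.687, 0.0]
force: [0.3, 0.6, -0.2]
grip_width: -0.0001
grasp_force: 0.0
```

drive_tool(
  moves=[
    {"grip":0,"translation":[0,0,1.5],"delta_rot":[0,0,0]},
    {"grip":0,"translation":[0,0,1.5],"delta_rot":[0,0,0]},
    {"grip":0,"translation":[0,0,1],"delta_rot":[0,0,0]},
  ],
)

```text
time_s: 4.92
tool_pos: [0.5762, -0.0406, 0.0336]
ee_rot: [-2.65, -1.687, 0.0]
force: [-0.3, -0.6, -0.0]
grip_width: -0.0001
grasp_force: 0.0
```

drive_tool(
  moves=[
    {"grip":0,"translation":[0,0,1.5],"delta_rot":[0,0,0]},
    {"grip":0,"translation":[0,0,1.5],"delta_rot":[0,0,0]},
  ],
)

```text
time_s: 5.08
tool_pos: [0.5764, -0.0407, 0.0307]
ee_rot: [-2.65, -1.687, 0.0]
force: [1.1, -0.5, -0.0]
grip_width: 0.0
grasp_force: 0.0
```

drive_tool(
  moves=[
    {"grip":0,"translation":[0,0,1.5],"delta_rot":[0,0,0]},
    {"grip":0,"translation":[0,0,1],"delta_rot":[0,0,0]},
  ],
)

```text
time_s: 5.25
tool_pos: [0.5763, -0.0406, 0.0281]
ee_rot: [-2.65, -1.687, 0.0]
force: [-0.4, 0.0, 0.1]
grip_width: 0.0002
grasp_force: 0.0
```

drive_tool(
  moves=[
    {"grip":0,"translation":[0,0,1.5],"delta_rot":[0,0,0]},
    {"grip":0,"translation":[0,0,1],"delta_rot":[0,0,0]},
  ],
)

```text
time_s: 5.42
tool_pos: [0.5763, -0.0407, 0.0257]
ee_rot: [-2.65, -1.687, 0.0]
force: [-0.3, -0.8, 0.1]
grip_width: -0.0
grasp_force: 0.0
```

```bash
python3 - <<'E'
from h import *
s=ctrl.observe();s0=dict(s);s0["tool_pos"]=np.array([.57629,-.04063,.04169])
cw,Mw=w2c("wrist",s0);c,M=w2c("scene")
for sp in([296.6,218],[296.6,216],[296.6,220]):
  f=lambda X:np.r_[proj(cw,Mw,X)[0]-[278.5,260],proj(c,M,X)[0]-sp]
  r=least_squares(f,s0["tool_pos"]);print("tip offset in world mm",((r.x-s0["tool_pos"])*1000).round(1),"box",(R.from_euler("z",.4385).apply(r.x-s0["tool_pos"])*1000).round(1),f(r.x).round(1))
i=optics.get_image("scene")[:,:,::-1];j=optics.get_image("wrist")[:,:,::-1]
a=cv2.resize(i[180:250,250:330],(400,350),interpolation=cv2.INTER_CUBIC);b=cv2.resize(j[190:330,198:358],(400,350),interpolation=cv2.INTER_CUBIC)
cv2.imwrite("pics/d3.png",np.hstack([a,b]))
E
```

```text
tip offset in world mm [ 2.1  4.3 23.6] box [ 0.1  4.8 23.6] [-0.1  0.4  1.5  1.3]
tip offset in world mm [ 3.1  6.4 28.4] box [ 0.1  7.1 28.4] [-0.1  0.7  2.5  2.2]
tip offset in world mm [ 1.2  2.2 18.8] box [ 0.2  2.5 18.8] [-0.   0.2  0.6  0.5]
```

View pics/d3.png

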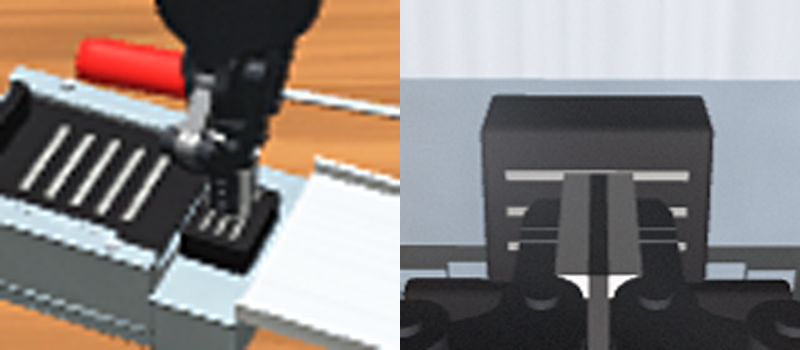

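The tip is now just above the tab top, about 25 mm behind the reported TCP. I'll continue down with force checks.

drive_tool(
  moves=[
    {"grip":0,"translation":[0,0,1.5],"delta_rot":[0,0,0]},
    {"grip":0,"translation":[0,0,1.5],"delta_rot":[0,0,0]},
  ],
)

```text
time_s: 5.68
tool_pos: [0.5766, -0.0407, 0.023]
ee_rot: [2.65, 1.687, 0.001]
force: [-1.2, 0.3, 5.0]
grip_width: -0.0002
grasp_force: 2.4
```

drive_tool(
  moves=[
    {"grip":0,"translation":[0,0,1.5],"delta_rot":[0,0,0]},
    {"grip":0,"translation":[0,0,1.5],"delta_rot":[0,0,0]},
  ],
)

```text
time_s: 5.85
tool_pos: [0.5767, -0.0407, 0.0205]
ee_rot: [2.65, 1.687, 0.0]
force: [-2.7, 0.2, 5.3]
grip_width: 0.0
grasp_force: 2.5
```

drive_tool(
  moves=[
    {"grip":0,"translation":[0,0,1.5],"delta_rot":[0,0,0]},
    {"grip":0,"translation":[0,0,1.5],"delta_rot":[0,0,0]},
  ],
)

```text
time_s: 6.02
tool_pos: [0.5767, -0.0407, 0.0173]
ee_rot: [2.649, 1.687, 0.001]
force: [-1.7, 0.5, 4.6]
grip_width: 0.0004
grasp_force: 2.5
```

Contact shows at about 5 N, with tip offset around 29 mm. I'll press on to the hard stop.

drive_tool(
  moves=[
    {"grip":0,"translation":[0,0,1.5],"delta_rot":[0,0,0]},
    {"grip":0,"translation":[0,0,1.5],"delta_rot":[0,0,0]},
  ],
)

```text
time_s: 6.18
tool_pos: [0.5766, -0.0407, 0.014]
ee_rot: [2.65, 1.687, 0.001]
force: [-2.1, 0.1, 5.2]
grip_width: -0.0002
grasp_force: 2.5
```

drive_tool(
  moves=[
    {"grip":0,"translation":[0,0,1],"delta_rot":[0,0,0]},
    {"grip":0,"translation":[0,0,0],"delta_rot":[0,0,0]},
  ],
)

```text
time_s: 6.35
tool_pos: [0.5766, -0.0407, 0.0127]
ee_rot: [2.65, 1.687, 0.001]
force: [-0.9, 0.3, 3.0]
grip_width: -0.0001
grasp_force: 1.6
```

drive_tool(
  moves=[
    {"grip":0,"translation":[0,0,1],"delta_rot":[0,0,0]},
    {"grip":0,"translation":[0,0,0],"delta_rot":[0,0,0]},
  ],
)

```text
time_s: 6.52
tool_pos: [0.5766, -0.0407, 0.0118]
ee_rot: [2.65, 1.687, 0.001]
force: [0.2, 0.4, 2.8]
grip_width: -0.0002
grasp_force: 1.7
```

drive_tool(
  moves=[
    {"grip":0,"translation":[0,0,1],"delta_rot":[0,0,0]},
    {"grip":0,"translation":[0,0,0],"delta_rot":[0,0,0]},
  ],
)

```text
time_s: 6.68
tool_pos: [0.5767, -0.0407, 0.0112]
ee_rot: [2.65, 1.687, 0.001]
force: [-1.0, 0.2, 5.9]
grip_width: 0.0003
grasp_force: 2.8
```

drive_tool(
  moves=[
    {"grip":0,"translation":[0,0,1],"delta_rot":[0,0,0]},
    {"grip":0,"translation":[0,0,0],"delta_rot":[0,0,0]},
  ],
)

```text
time_s: 6.85
tool_pos: [0.5767, -0.0407, 0.0111]
ee_rot: [2.65, 1.687, 0.0]
force: [-2.6, 0.3, 11.0]
grip_width: 0.0001
grasp_force: 5.5
```

drive_tool(
  moves=[
    {"grip":0,"translation":[0,0,1],"delta_rot":[0,0,0]},
    {"grip":0,"translation":[0,0,0],"delta_rot":[0,0,0]},
  ],
)

```text
time_s: 7.02
tool_pos: [0.5767, -0.0407, 0.0111]
ee_rot: [2.65, 1.688, -0.0]
force: [-5.5, 0.6, 15.8]
grip_width: 0.0001
grasp_force: 8.2
```

Hard stop: the force rises with no further motion, at TCP z 11 mm, so the tips are about 30 mm above the readout. I'll raise, go behind the rib, and open slightly for a stable two-point push.

drive_tool(
  moves=[
    {"grip":0,"translation":[0,0,-10],"delta_rot":[0,0,0]},
    {"grip":0,"translation":[0,0,-20],"delta_rot":[0,0,0]},
    {"grip":20,"translation":[0,0,-22],"delta_rot":[0,0,0]},
    {"grip":20,"translation":[-25,0,0],"delta_rot":[0,0,0]},
    {"grip":20,"translation":[-30,0,0],"delta_rot":[0,0,0]},
    {"grip":20,"translation":[-30,0,0],"delta_rot":[0,0,0]},
    {"grip":20,"translation":[-30,0,0],"delta_rot":[0,0,0]},
    {"grip":20,"translation":[-25,0,0],"delta_rot":[0,0,0]},
    {"grip":20,"translation":[-15,0,0],"delta_rot":[0,0,0]},
    {"grip":20,"translation":[0,0,0],"delta_rot":[0,0,0]},
  ],
)

```text
time_s: 7.85
tool_pos: [0.5092, -0.1836, 0.0602]
ee_rot: [-2.653, -1.682, 0.002]
force: [0.4, 0.2, -1.0]
grip_width: 0.0202
grasp_force: 0.0
```

```bash
python3 - <<'E'
from h import *
s=ctrl.observe();j=optics.get_image("wrist")[:,:,::-1]
q=[.5433,-.1099,-.4385,0]
print(s["time_s"],(R.from_euler("z",.4385).apply(s["tool_pos"]-box(q,[0,0,0])[0])*1000).round(1),s["force"],s["grip_width"])
i=optics.get_image("scene")[:,:,::-1]
a=cv2.resize(i[160:250,230:330],(400,360),interpolation=cv2.INTER_CUBIC)
b=cv2.resize(j[60:330,128:428],(400,360),interpolation=cv2.INTER_CUBIC)
cv2.imwrite("pics/d4.png",np.hstack([a,b]))
E
```

```text
7.85 [  0.4 -81.2  60.2] [ 0.39240758  0.23377824 -0.95280364] 0.02019898887524779
```

View pics/d4.png

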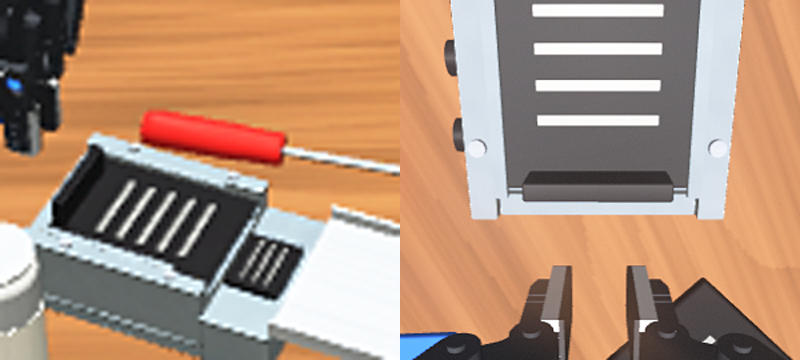

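The tab is flush in its well, and the open fingertips stand behind the rib, centred on it at d4 (600,265) with the rib at (600,187). I'll lower and approach.

drive_tool(
  moves=[
    {"grip":20,"translation":[0,0,15],"delta_rot":[0,0,0]},
    {"grip":20,"translation":[0,0,11],"delta_rot":[0,0,0]},
    {"grip":20,"translation":[0,0,5],"delta_rot":[0,0,0]},
    {"grip":20,"translation":[0,0,0],"delta_rot":[0,0,0]},
    {"grip":20,"translation":[4,0,0],"delta_rot":[0,0,0]},
    {"grip":20,"translation":[4,0,0],"delta_rot":[0,0,0]},
  ],
)

```text
time_s: 8.45
tool_pos: [0.5148, -0.1734, 0.0301]
ee_rot: [2.65, 1.687, 0.001]
force: [0.8, -0.5, -0.4]
grip_width: 0.0201
grasp_force: 0.0
```

drive_tool(
  moves=[
    {"grip":20,"translation":[3,0,0],"delta_rot":[0,0,0]},
    {"grip":20,"translation":[3,0,0],"delta_rot":[0,0,0]},
    {"grip":20,"translation":[3,0,0],"delta_rot":[0,0,0]},
  ],
)

```text
time_s: 8.7
tool_pos: [0.5186, -0.1658, 0.0305]
ee_rot: [2.648, 1.687, 0.0]
force: [-1.2, -1.3, 1.5]
grip_width: 0.0203
grasp_force: 0.8
```

drive_tool(
  moves=[
    {"grip":20,"translation":[3,0,0],"delta_rot":[0,0,0]},
    {"grip":20,"translation":[3,0,0],"delta_rot":[0,0,0]},
    {"grip":20,"translation":[3,0,0],"delta_rot":[0,0,0]},
  ],
)

```text
time_s: 8.95
tool_pos: [0.5223, -0.1578, 0.0304]
ee_rot: [2.649, 1.687, 0.0]
force: [-1.4, -1.9, 1.1]
grip_width: 0.0201
grasp_force: 1.0
```

The push takes about 2 N. Continuing.

drive_tool(
  moves=[
    {"grip":20,"translation":[4,0,0],"delta_rot":[0,0,0]},
    {"grip":20,"translation":[4,0,0],"delta_rot":[0,0,0]},
    {"grip":20,"translation":[4,0,0],"delta_rot":[0,0,0]},
    {"grip":20,"translation":[4,0,0],"delta_rot":[0,0,0]},
    {"grip":20,"translation":[4,0,0],"delta_rot":[0,0,0]},
  ],
)

```text
time_s: 9.37
tool_pos: [0.5304, -0.1391, 0.0299]
ee_rot: [2.65, 1.688, -0.0]
force: [-1.8, -2.2, 2.1]
grip_width: 0.0201
grasp_force: 1.2
```

drive_tool(
  moves=[
    {"grip":20,"translation":[4,0,0],"delta_rot":[0,0,0]},
    {"grip":20,"translation":[4,0,0],"delta_rot":[0,0,0]},
    {"grip":20,"translation":[4,0,0],"delta_rot":[0,0,0]},
    {"grip":20,"translation":[4,0,0],"delta_rot":[0,0,0]},
    {"grip":20,"translation":[4,0,0],"delta_rot":[0,0,0]},
  ],
)

```text
time_s: 9.78
tool_pos: [0.5389, -0.1209, 0.0299]
ee_rot: [2.65, 1.688, -0.0]
force: [-1.2, -2.3, 2.0]
grip_width: 0.0202
grasp_force: 1.2
```

drive_tool(
  moves=[
    {"grip":20,"translation":[4,0,0],"delta_rot":[0,0,0]},
    {"grip":20,"translation":[4,0,0],"delta_rot":[0,0,0]},
    {"grip":20,"translation":[4,0,0],"delta_rot":[0,0,0]},
    {"grip":20,"translation":[4,0,0],"delta_rot":[0,0,0]},
    {"grip":20,"translation":[4,0,0],"delta_rot":[0,0,0]},
  ],
)

```text
time_s: 10.2
tool_pos: [0.5474, -0.1028, 0.0299]
ee_rot: [2.65, 1.687, -0.0]
force: [-0.8, -2.2, 1.2]
grip_width: 0.0199
grasp_force: 1.1
```

drive_tool(
  moves=[
    {"grip":20,"translation":[4,0,0],"delta_rot":[0,0,0]},
    {"grip":20,"translation":[4,0,0],"delta_rot":[0,0,0]},
    {"grip":20,"translation":[4,0,0],"delta_rot":[0,0,0]},
    {"grip":20,"translation":[4,0,0],"delta_rot":[0,0,0]},
    {"grip":20,"translation":[4,0,0],"delta_rot":[0,0,0]},
  ],
)

```text
time_s: 10.62
tool_pos: [0.5556, -0.0843, 0.0296]
ee_rot: [-2.649, -1.687, 0.0]
force: [-1.0, -0.6, 0.7]
grip_width: 0.0199
grasp_force: 0.5
```

drive_tool(
  moves=[
    {"grip":20,"translation":[4,0,0],"delta_rot":[0,0,0]},
    {"grip":20,"translation":[4,0,0],"delta_rot":[0,0,0]},
    {"grip":20,"translation":[4,0,0],"delta_rot":[0,0,0]},
    {"grip":20,"translation":[4,0,0],"delta_rot":[0,0,0]},
    {"grip":20,"translation":[4,0,0],"delta_rot":[0,0,0]},
  ],
)

```text
time_s: 11.03
tool_pos: [0.5641, -0.0664, 0.0297]
ee_rot: [-2.65, -1.687, 0.0]
force: [-0.4, -0.9, -0.3]
grip_width: 0.0202
grasp_force: 0.2
```

drive_tool(
  moves=[
    {"grip":20,"translation":[4,0,0],"delta_rot":[0,0,0]},
    {"grip":20,"translation":[4,0,0],"delta_rot":[0,0,0]},
    {"grip":20,"translation":[4,0,0],"delta_rot":[0,0,0]},
    {"grip":20,"translation":[4,0,0],"delta_rot":[0,0,0]},
    {"grip":20,"translation":[4,0,0],"delta_rot":[0,0,0]},
  ],
)

```text
time_s: 11.45
tool_pos: [0.5727, -0.0484, 0.0299]
ee_rot: [-2.65, -1.687, -0.0]
force: [-0.7, -0.7, -0.2]
grip_width: 0.02
grasp_force: 0.3
```

drive_tool(
  moves=[
    {"grip":20,"translation":[4,0,0],"delta_rot":[0,0,0]},
    {"grip":20,"translation":[4,0,0],"delta_rot":[0,0,0]},
    {"grip":20,"translation":[4,0,0],"delta_rot":[0,0,0]},
    {"grip":20,"translation":[2,0,0],"delta_rot":[0,0,0]},
    {"grip":20,"translation":[0,0,0],"delta_rot":[0,0,0]},
  ],
)

```text
time_s: 11.87
tool_pos: [0.5788, -0.0356, 0.03]
ee_rot: [2.649, 1.688, 0.001]
force: [-0.3, -0.2, -0.2]
grip_width: 0.02
grasp_force: 0.0
```

```bash
python3 - <<'E'
from h import *
s=ctrl.observe();j=optics.get_image("wrist")[:,:,::-1]
q=[.5433,-.1099,-.4385,0]
print(s["time_s"],(R.from_euler("z",.4385).apply(s["tool_pos"]-box(q,[0,0,0])[0])*1000).round(1),s["force"])
i=optics.get_image("top")[:,:,::-1]
a=cv2.resize(i[130:260,170:310],(400,371),interpolation=cv2.INTER_CUBIC)
b=cv2.resize(j[0:278,128:428],(400,371),interpolation=cv2.INTER_CUBIC)
cv2.imwrite("pics/d5.png",np.hstack([a,b]))
c,M=w2c("wrist",s)
for y in(150,155,160,165,170,175): print(y,(((proj(c,M,box(q,[[-42,y+55,49.5],[42,y+55,49.5],[-30,y-47,68.5],[30,y-47,68.5]]))-[128,0])*400/300)+[400,0]).round().tolist())
print(((proj(c,M,box(q,[[-52,235,52],[52,235,52]]))-[128,0])*4/3+[400,0]).round())
E
```

```text
11.8667 [ 0.6 82.4 30. ] [-0.2624845  -0.20491159 -0.18018063]
150 [[464.0, -3.0], [735.0, -3.0], [510.0, 325.0], [687.0, 326.0]]
155 [[462.0, -22.0], [737.0, -21.0], [509.0, 312.0], [688.0, 312.0]]
160 [[461.0, -41.0], [739.0, -40.0], [509.0, 298.0], [689.0, 298.0]]
165 [[459.0, -60.0], [740.0, -60.0], [508.0, 283.0], [690.0, 284.0]]
170 [[458.0, -80.0], [742.0, -80.0], [507.0, 269.0], [691.0, 269.0]]
175 [[456.0, -100.0], [743.0, -100.0], [506.0, 254.0], [692.0, 254.0]]
[[ 417. -126.]
 [ 783. -125.]]
```

View pics/d5.png

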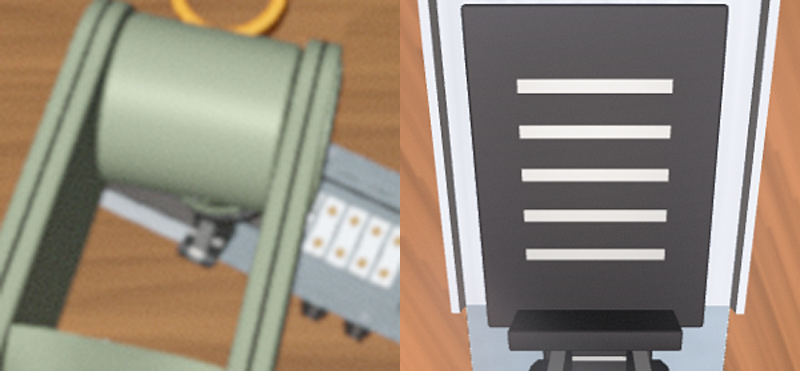

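The cover is straight on the ledge, with its front edge at d5 row 5, so its y is about 148 mm. Another 18 mm at a slow pace, then back off.

drive_tool(
  moves=[
    {"grip":20,"translation":[2,0,0],"delta_rot":[0,0,0]},
    {"grip":20,"translation":[3,0,0],"delta_rot":[0,0,0]},
    {"grip":20,"translation":[3,0,0],"delta_rot":[0,0,0]},
    {"grip":20,"translation":[3,0,0],"delta_rot":[0,0,0]},
    {"grip":20,"translation":[3,0,0],"delta_rot":[0,0,0]},
    {"grip":20,"translation":[2,0,0],"delta_rot":[0,0,0]},
    {"grip":20,"translation":[1,0,0],"delta_rot":[0,0,0]},
    {"grip":20,"translation":[1,0,0],"delta_rot":[0,0,0]},
    {"grip":20,"translation":[0,0,0],"delta_rot":[0,0,0]},
    {"grip":20,"translation":[0,0,0],"delta_rot":[0,0,0]},
  ],
)

```text
time_s: 12.8
tool_pos: [0.5863, -0.0196, 0.0299]
ee_rot: [-2.65, -1.687, -0.001]
force: [0.1, -0.2, -0.3]
grip_width: 0.02
grasp_force: 0.1
```

drive_tool(
  moves=[
    {"grip":20,"translation":[-10,0,0],"delta_rot":[0,0,0]},
    {"grip":20,"translation":[-15,0,0],"delta_rot":[0,0,0]},
    {"grip":20,"translation":[0,0,-25],"delta_rot":[0,0,0]},
    {"grip":20,"translation":[0,0,-40],"delta_rot":[0,0,0]},
    {"grip":20,"translation":[-20,0,-40],"delta_rot":[0,0,0]},
    {"grip":20,"translation":[-20,0,-40],"delta_rot":[0,0,0]},
    {"grip":20,"translation":[-20,0,0],"delta_rot":[0,0,0]},
    {"grip":20,"translation":[0,0,0],"delta_rot":[0,0,0]},
    {"grip":20,"translation":[0,0,0],"delta_rot":[0,0,0]},
    {"grip":20,"translation":[0,0,0],"delta_rot":[0,0,0]},
  ],
)

```text
time_s: 13.63
tool_pos: [0.5502, -0.0939, 0.1681]
ee_rot: [-2.648, -1.685, 0.002]
force: [0.0, 0.7, -1.1]
grip_width: 0.0202
grasp_force: 0.0
```

```bash
python3 - <<'E'
from h import *
s=ctrl.observe();j=optics.get_image("wrist")[:,:,::-1]
q=[.5433,-.1099,-.4385,0]
print(s["time_s"],s["tool_pos"],s["force"])
i=optics.get_image("scene")[:,:,::-1]
a=cv2.resize(i[170:290,220:380],(400,300),interpolation=cv2.INTER_CUBIC)
b=cv2.resize(j[0:300,128:428],(400,400),interpolation=cv2.INTER_CUBIC)
o=np.zeros((400,800,3),np.uint8);o[:300,:400]=a;o[:,400:]=b
cv2.imwrite("pics/d6.png",o)
c,M=w2c("wrist",s)
for y in(160,165,170): print(y,(((proj(c,M,box(q,[[-42,y+55,49.5],[42,y+55,49.5],[-30,y-47,68.5]]))-[128,0])*4/3)+[400,0]).round().tolist())
print(((proj(c,M,box(q,[[-52,235,52],[52,235,52],[0,235,43.5]]))-[128,0])*4/3+[400,0]).round())
E
```

```text
13.6333 [ 0.55021092 -0.09390051  0.16805489] [ 0.02900169  0.67980712 -1.07488151]
160 [[527.0, -80.0], [677.0, -80.0], [550.0, 112.0]]
165 [[526.0, -91.0], [677.0, -91.0], [550.0, 103.0]]
170 [[526.0, -101.0], [678.0, -101.0], [550.0, 93.0]]
[[ 506. -126.]
 [ 698. -126.]
 [ 602. -117.]]
```

View pics/d6.png

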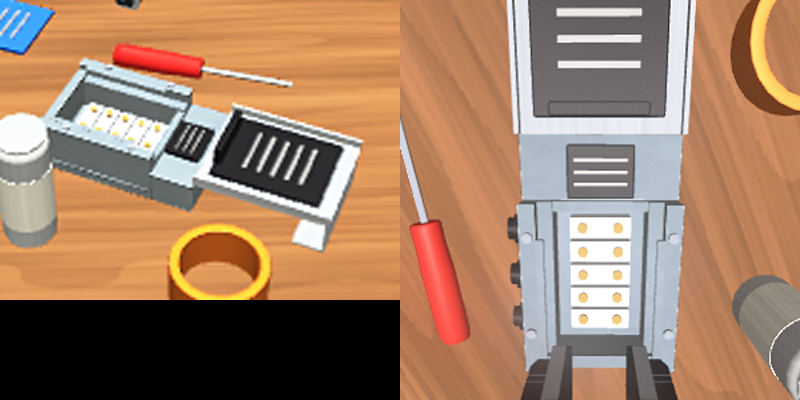

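The cover lies flat wholly on the ledge: its rear edge at d6 (600,115) is clear of the ledge start at row 133, and bare ledge shows at its far end. The tab is in and the bystanders are untouched, so I'm handing in.

```bash
python3 -c "
from plant import ctrl;print(ctrl.sign_off())"
```

```text
the job is handed in; nothing more can be done
None
```

The tab is pressed to its stop, and the cover lies flat on the ledge, fully off the box and short of the ledge's far end. I handed the job in at about 14 s; no verdict came back.

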